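# Lift the used vial out of the sorting tray with tongs

### The job

Take the spring tongs from their wooden stand and, with the tongs only, pick the small brown glass vial standing in the pine tray and lift it upright, well clear of the tray (at least 100 mm above the tray floor). Its glass is thin and it must not be touched by hand (the gripper's fingers), so squeeze it only lightly; leave the cans, mug shard and clamshell where they are. Finish while still holding the vial up in the tongs, without putting it down or letting go.

Things in the scene. Friction and masses are not known exactly. Their poses are not given: they have to be found in the camera images.
- tongs: head (top bridge, 18 mm in x, 38 mm in y) of steel spring tongs standing upright, tips down, in the stand; 105 g in all. Origin: midway between the tips at the level of their lower ends; z up along the tongs (top of the head at 171 mm), y the line along which the jaws open and close. Two jaws hang from hinges in the head at y = +-16 mm, z = 164 mm; springs hold them fully open
- tongs_grip (a point): midway between the two black grip rolls (cylinders 16 mm thick, 24 mm long along x, one on each jaw), 126 mm above the tongs' origin. 53 mm over the rolls' outsides when open, 44 mm with the vial gripped. The jaws start to close at about 2 N on each roll and take 4 N at the vial's width; about a quarter of any more reaches the vial. At 49 mm the tongs can be carried, tips 48 mm apart
- jaw_left: the tongs' jaw on the +y side; origin on its hinge. Its tip plate is 20 mm wide (x), 4 mm thick and 30 mm high from the lower end up. Between the two plates, open: 64 mm at mid height, 68 mm at the lower end, 76 mm overall. Every 1 mm less over the rolls brings the tips 4 mm together, down to a 13 mm gap; plates are parallel at the vial's width
- jaw_right: the tongs' jaw on the -y side, the mirror image of the left one; origin on its hinge
- stand: fixed dark wooden stand, an upright open pocket 42 mm (x) by 98 mm (y) by 70 mm high, walls and floor 8 mm thick, in which the tongs stand on the pocket's floor with their axes along the stand's. Origin: centre of its underside
- tray: fixed pine pull-out tray. Origin: on the table under its middle; z up. Its floor's upper face is 20 mm above the origin, rim 50 mm; 254 mm (x) by 382 mm (y), walls 10 mm thick. Beyond it the low pine cabinet runs from x = 135 to 425 mm, 440 mm wide, top 113 mm above the origin
- vial: small brown glass vial with white cap, upright on the tray floor: glass 28 mm diameter from 0 to 42 mm high, cap 21 mm diameter from 46 to 59 mm; 24 to 39 g. Thin: it cracks if a jaw presses with over 7 N (about 30 N on each roll); 10 to 15 N per roll holds it. Origin: centre of its underside, z up. In any of four places in the tray; 55 mm about its axis is free of other things, 45 mm of walls
- can_tall: loose aluminium can, upright, 52 mm diameter, 88 mm high, empty; origin: centre of its underside. Leave alone
- can_crushed: loose crushed aluminium can, 54 mm diameter, 44 mm high, empty; origin: centre of its underside. Leave alone
- shard: loose white curved shard of a mug with a stub of its handle, 60 by 52 mm, 41 mm high; origin: centre of its underside. Leave alone
- clamshell: loose clear plastic clamshell box, 130 by 112 mm, 52 mm high; origin: centre of its underside. Leave alone
There are look-alikes about, which are no part of the job. There is more than one size of the stand; the one meant has the size given above.

How it is judged (in metres and radians):
On the way, in this order (a step that is already met when the one before it is completed fails the run):
1. the tongs are gripped and lifted clear of their stand, the vial still standing in the tray (z of tongs in the frame of stand above 0.075 m and contact force between the fingers and tongs above 1 N and z of vial in the frame of tray below 0.025 m), for 0.2 s.
2. the vial, between both jaws, is lifted off the tray (contact force between each of jaw_left, jaw_right and vial above 0.1 N and z of vial in the frame of tray above 0.04 m and contact force between vial and tray below 0.05 N), for 0.2 s.
At the end, for the whole second after the job is handed in: the robot grips the tongs and both jaws press on the vial (over 0.1 N each); the vial's underside is at least 95 mm above the tray floor, the vial is within 23 degrees of upright and still (below 30 mm/s), and neither vial nor tongs touches the tray, nor the tongs the stand (contact force between each of jaw_left, jaw_right and vial above 0.1 N and contact force between the fingers and tongs above 1 N and z of vial in the frame of tray above 0.115 m and contact force between each of vial, tongs and tray below 0.05 N and contact force between tongs and stand below 0.05 N and angle between vial's own z axis and vertical below 0.4 rad and linear speed of vial below 0.03 m/s); the arm keeps its last pose, push and grip.
It fails at once if the fingers or the arm touch the vial (contact force between any of the fingers, the arm and vial above 0.1 N).
It fails at once if a jaw presses on the vial with more than 7 N (contact force between any of jaw_left, jaw_right and vial above 7 N).
It fails at once if the vial is tipped over (more than about 40 degrees) (angle between vial's own z axis and vertical above 0.7 rad).
It fails at once if another loose thing is moved by more than 25 mm (distance of any of can_tall, can_crushed, shard, clamshell from where it was at the start of the episode above 0.025 m).
It also fails if it takes over 48 s, if anything falls off the work surface, if the arm or the gripper's body presses on something with over 40 N, if the wrist force passes 120 N, or if a joint passes its speed limit or range.

### The arm

A 6-joint arm with a two-finger parallel gripper is mounted at the origin on the work surface. World frame = base frame: x ahead of the robot, y to its left, z up, the work surface at z = 0. Lengths are in mm, angles in rad, forces in N, time in s.
With the tool pointing down it reaches from about 350 to 950 mm from the base axis. Payload 17.4 kg.
Tool frame: the origin (TCP) lies midway between the tips of the shut fingers; the grasp point (between the pads) lies 19 mm behind it (r.grip_point_offset is the distance from the TCP to the grasp point, in mm); z points along the fingers, y is the line along which they close (so a half turn about z gives the same grasp; the last joint's range is limited). The gripper opens to 93 mm and grips with 3 to 60 N. Pads are 15 mm wide; open, the fingers measure 128 mm over their backs; the gripper's body (75 mm by 188 mm) begins 65 mm behind the grasp point.
Start: joints at [-1.298, 0.116, 1.442, -0, 1.584, -0.038], TCP at [206.419, -642.669, 218.646] pointing down, gripper open.
Joint ranges: [-2.83, 2.83], [-0.83, 2.19], [0.07, 2.5], [-1.14, 4.28], [0.01, 3], [-2.97, 2.97]. Speed limits (rad/s): [1.89, 1.89, 2.22, 3.14, 3.14, 3.14].

### API

Orientations are given as [roll, pitch, yaw] about the fixed x, y, z axes, in that order (R = Rz(yaw) Ry(pitch) Rx(roll)).
In Python, from workcell import r, eyes, close_job gives the robot as it stands. Calls block until the motion is done:
- r.movep(position, orientation): joint-space move of the TCP to a pose.
- r.move_linear(position, attitude=None, v=150): straight line of the TCP; attitude=None keeps the orientation; v is the mean speed in mm/s.
- r.move_j(angles): joint-space move.
- r.set_gripper(opening, grasp_force=None): finger opening in mm; grasp_force is the grip in N (None keeps the last); returns when the fingers have stopped.
- r.dwell(seconds).
- r.inverse_kinematics(position, orientation): joint angles nearest the present ones, or None.
- eyes.capture(name): name is "scene" or "top" or "wrist"; returns a dict with "frame" (384x512x3 uint8, blue, green, red), "vertical_fov" (degrees; the focal length in pixels is half the picture's height over the tangent of half this angle, whatever the lens; pixels are square), "cx", "cy" (the principal point, pixels), "T" (4x4, takes a point from camera to world coordinates); the wrist camera has in their place "mount" (4x4, takes a point from camera to tool coordinates, whose origin is the TCP and whose axes are the flange's). Camera axes: x right, y down, z forward; pixel columns grow to the right and rows downward; lengths in mm; the calibration is good to about 2 mm. A picture is of the moment at which its call begins: read the wrist's pose just before it. There is no depth.
A pose or a line that the arm cannot do raises r.IKError and nothing moves.
- close_job(): hands the job in; it is judged then, once.
Readings, each from a call of its own:
- r.read_time(): time.
- r.read_q(): joint angles.
- r.read_dq(): joint speeds.
- r.read_effort(): joint torques, N m.
- r.read_eef_pos(): TCP position.
- r.read_tcp_rot(): TCP orientation.
- r.read_ft_force(): force on the tool from outside, world axes, zero at the start.
- r.read_ft_torque(): the same for the moment, N m.
- r.read_width(): finger opening in mm.
- r.read_finger_force(): force on a finger pad.
Only numpy, scipy, OpenCV 4.12 (cv2) and the standard library are available. Lean on these libraries where they do the work, as an engineer would, in place of code of your own. Each camera call takes 0.05 s, during which the arm holds its last target. There are 200 camera calls.

## Working session

There is one attempt and no reset: what is moved stays moved. The work goes in short steps, each a Python script; the robot and the scene stay as the last script left them, time stands still between calls to the robot, and variables do not carry over. Pictures are saved under pics/ and viewed, at most 10 in all, crops included, and the job is handed in when it is done.

```bash
mkdir -p pics
cat > h.py <<'E'
import numpy as np, cv2
from workcell import r, eyes, close_job
from scipy.spatial.transform import Rotation as R
def cap(name):
    if name=="wrist":
        p=np.array(r.read_eef_pos()); o=r.read_tcp_rot()
        d=eyes.capture(name); T=np.eye(4); T[:3,:3]=R.from_euler('xyz',o).as_matrix(); T[:3,3]=p
        d["T"]=T@np.array(d["mount"])
    else: d=eyes.capture(name)
    d["T"]=np.array(d["T"]); d["f"]=d["frame"].shape[0]/2/np.tan(np.radians(d["vertical_fov"])/2)
    return d
def ray(d,u,v):
    c=np.array([(u-d["cx"])/d["f"],(v-d["cy"])/d["f"],1]); return d["T"][:3,3],d["T"][:3,:3]@c
def onz(d,u,v,z):
    o,k=ray(d,u,v); return o+k*(z-o[2])/k[2]
def proj(d,p):
    c=d["T"][:3,:3].T@(np.array(p)-d["T"][:3,3]); return d["cx"]+d["f"]*c[0]/c[2], d["cy"]+d["f"]*c[1]/c[2]
E
python3 - <<'E'
from h import *
import pickle
D={}
for n in("scene","top"):
    D[n]=cap(n); print(n,D[n]["f"],D[n]["cx"],D[n]["cy"],D[n]["T"].round(2).tolist())
pickle.dump(D,open("d0.pkl","wb"))
for n in D: cv2.imwrite(f"pics/{n}0.png",cv2.resize(D[n]["frame"],(800,600),interpolation=cv2.INTER_CUBIC))
print(r.read_tcp_rot())
E
```

```text
scene 347.17867540780304 257.4491647119487 193.95302168958244 [[0.15, 0.61, -0.78, 1130.26], [0.99, -0.1, 0.11, -143.54], [-0.01, -0.78, -0.62, 631.32], [0.0, 0.0, 0.0, 1.0]]
top 370.74156224135737 261.70011381762134 193.6752359147922 [[0.01, -0.99, 0.11, 407.04], [-1.0, -0.02, -0.02, -52.17], [0.03, -0.11, -0.99, 1122.62], [0.0, 0.0, 0.0, 1.0]]
[-3.14057816e+00  1.45537121e-05  3.10832415e-01]
```

View pics/scene0.png

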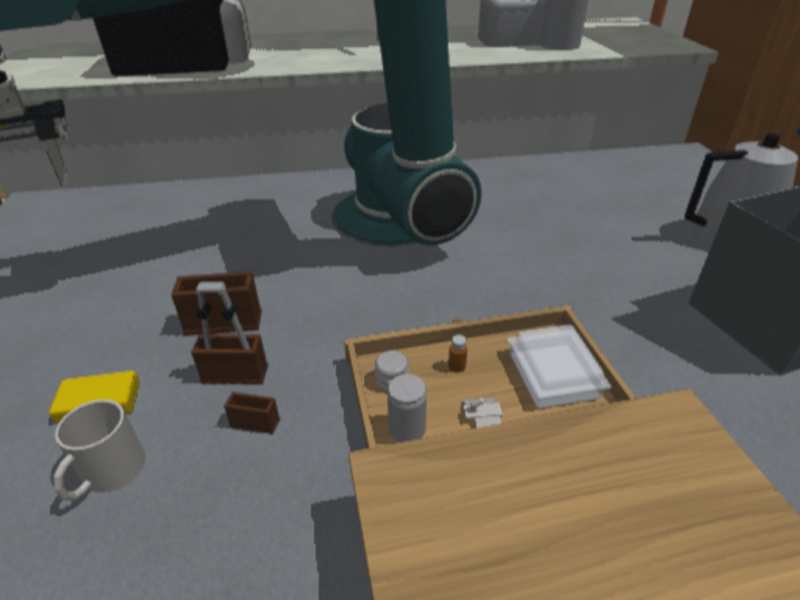

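View pics/top0.png

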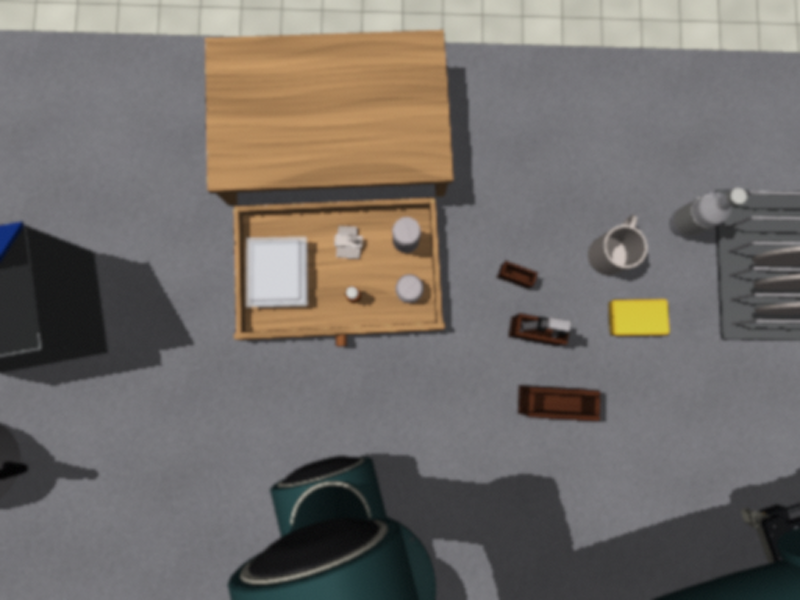

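The scene picture shows the tongs with their grey head at (211,288) in the middle dark stand, and the vial at (457,353) in the tray. In the top picture there are three dark stands: small (518,274), middle (540,328) with the grey tongs head at about (559,325), and large (560,403). The middle one holds the tongs and should be the 42x98 one. The vial's white cap is at (352,294). Next I measure these and confirm with a crop.

Run:
```python
from h import *
import pickle
D=pickle.load(open("d0.pkl","rb")); t=D["top"]; s=D["scene"]; k=1/1.5625
def T(u,v,z): return onz(t,u*k,v*k,z).round(1)
hsv=cv2.cvtColor(t["frame"],cv2.COLOR_BGR2HSV)
m=((hsv[...,2]<110)&(hsv[...,1]>100)&((hsv[...,0]<12)|(hsv[...,0]>170))).astype(np.uint8)
m[:, :310]=0; m[:150]=0; m[290:]=0
m=cv2.morphologyEx(m,cv2.MORPH_CLOSE,np.ones((5,5),np.uint8))
for c in cv2.findContours(m,0,2)[0]:
    if cv2.contourArea(c)<60: continue
    P=np.array([onz(t,*p[0],70)[:2] for p in c],np.float32)
    print("stand",c.reshape(-1,2).mean(0)/k,cv2.minAreaRect(P))
print("vialcap",T(352,294,79))
# two-view check of cap and head
for nm,a,b in(("cap",(352,293),(459,342)),("head",(559,325),(211,287))):
    o1,d1=ray(t,a[0]*k,a[1]*k);o2,d2=ray(s,b[0]*k,b[1]*k)
    x=np.linalg.lstsq(np.c_[d1,-d2],o2-o1,rcond=None)[0]; print(nm,(o1+d1*x[0]).round(1),(o2+d2*x[1]).round(1))
# tray rim corners at z=50
for p in((234,208),(437,200),(443,329),(237,338)): print("rim",T(*p,50))
a=t["frame"][160:280,310:410]; b=s["frame"][165:285,95:195]
im=np.hstack([cv2.resize(a,(400,480),interpolation=2),cv2.resize(b,(400,480),interpolation=2)])
cv2.imwrite("pics/crop1.png",im)
```

```text
stand [557.74456522 404.21195652] ((346.0419921875, -351.9090270996094), (143.2392120361328, 52.97468566894531), 87.60943603515625)
stand [529.56730769 328.04487179] ((478.85504150390625, -316.9895324707031), (103.00543212890625, 40.632530212402344), 79.58079528808594)
stand [515.71180556 273.30729167] ((579.1128540039062, -277.6651916503906), (64.73151397705078, 29.145030975341797), 70.75201416015625)
vialcap [536.6  26.   79. ]
cap [539.3  26.5  71.8] [539.7  28.3  72. ]
head [ 479.  -323.5  174.5] [ 479.  -323.   174.3]
rim [699.5 253.8  50. ]
rim [ 723.2 -128.8   50. ]
rim [ 477.6 -142.1   50. ]
rim [455.2 236.9  50. ]
```

View pics/crop1.png

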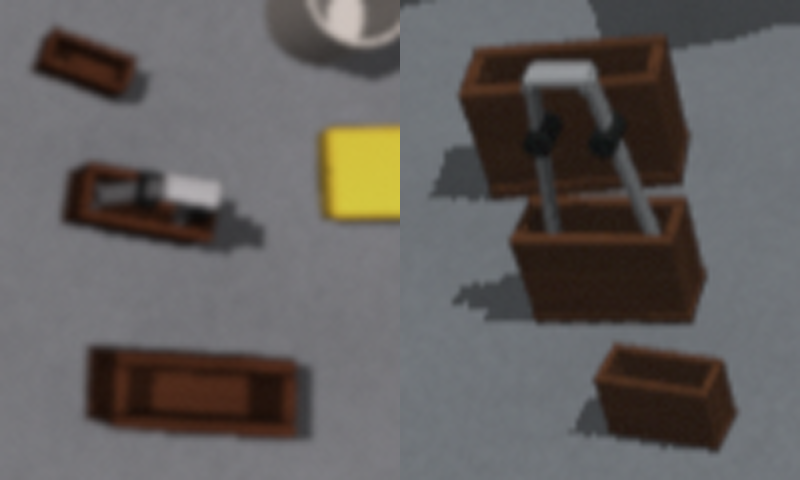

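The crop shows the middle stand measuring about 103x41 mm (given 98x42) with the tongs in it, so it is the one. The large one (143 mm) and small one (65 mm) are look-alikes. The two-view head height of 174 mm agrees with the mid head. I go above and look with the wrist camera.

Run:
```python
from h import *
yaw=np.radians(-10.4)
print(np.array(eyes.capture("wrist")["mount"]).round(2).tolist())
best=None
for y in(yaw,yaw+np.pi):
    q=r.inverse_kinematics([479,-321,330],[np.pi,0,y]); print(y,None if q is None else np.round(q,2))
r.movep([479,-321,330],[np.pi,0,yaw])
d=cap("wrist"); print(r.read_time(),r.read_q(),d["f"])
for n,p in(("headtop",(479,-321,179)),("roll",(479,-321,134)),("standtop",(479,-317,70))): print(n,np.array(proj(d,p))*1.5625)
import pickle; pickle.dump(d,open("w1.pkl","wb"))
cv2.imwrite("pics/w1.png",cv2.resize(d["frame"],(800,600)))
```

```text
[[-0.0, -0.97, -0.26, 72.66], [1.0, -0.0, -0.0, -0.7], [0.0, -0.26, 0.97, -166.38], [0.0, 0.0, 0.0, 1.0]]
-0.18151424220741028 [-0.63 -0.11  1.49 -0.    1.76  1.12]
2.960078411382383 [-0.63 -0.11  1.49  0.    1.76 -2.02]
1.8 [-6.35829398e-01 -1.05027977e-01  1.48588337e+00 -1.10215580e-04
  1.76131812e+00  1.11704315e+00] 307.82275959324744
headtop [400.82130949 287.34303027]
roll [400.77071627 274.28054327]
standtop [396.31841649 261.05233234]
```

View pics/w1.png

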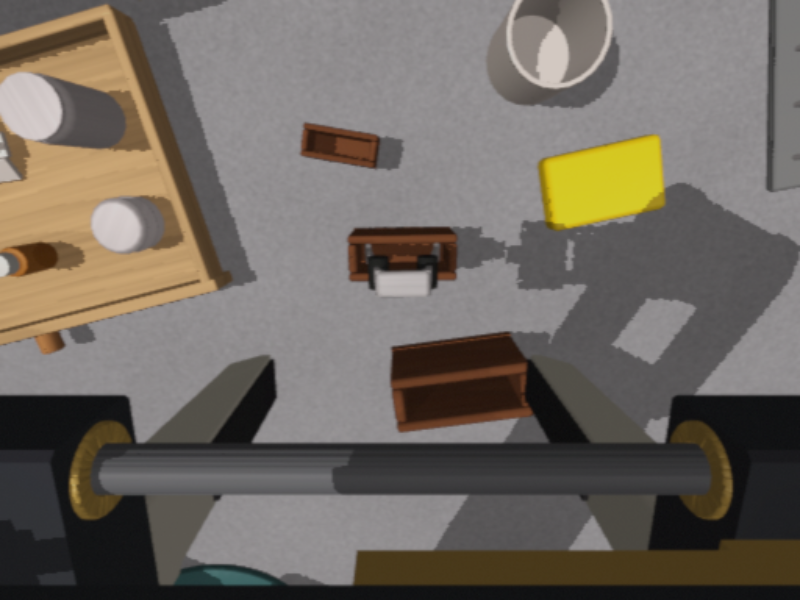

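The wrist view shows the tongs' white head at u 376–431, v 270–297 (predicted 401,287), square to the gripper, with the stand below it, also square. The correction is about 2 mm, which I take from the mask.

Run:
```python
from h import *
import pickle
d=pickle.load(open("w1.pkl","rb"))
g=d["frame"][165:200,225:290].astype(int)
m=((g.min(2)>165)).astype(np.uint8)
n,l,st,c=cv2.connectedComponentsWithStats(m); i=1+np.argmax(st[1:,4])
cn=cv2.findContours((l==i).astype(np.uint8),0,2)[0][0]
P=np.array([onz(d,p[0][0]+225,p[0][1]+165,179)[:2] for p in cn],np.float32)
rc=cv2.minAreaRect(P); print(rc)
f=d["frame"]; hsv=cv2.cvtColor(f,cv2.COLOR_BGR2HSV)
# stand axis
m=((hsv[...,1]>90)&((hsv[...,0]<12)|(hsv[...,0]>170))).astype(np.uint8); q=np.zeros_like(m); q[140:183,215:300]=m[140:183,215:300]
q=cv2.morphologyEx(q,cv2.MORPH_CLOSE,np.ones((9,9),np.uint8))
cn=max(cv2.findContours(q,0,2)[0],key=cv2.contourArea)
print(cv2.minAreaRect(np.array([onz(d,*p[0],70)[:2] for p in cn],np.float32)))
```

```text
((481.4149169921875, -321.96307373046875), (31.72752571105957, 13.998456954956055), 79.5405502319336)
((484.6554260253906, -322.7666320800781), (95.16748046875, 46.074546813964844), 80.60153198242188)
```

Run:
```python
from h import *
yaw=np.radians(-10.2); o=[np.pi,0,yaw]
r.movep([481.5,-322,230],o)
r.move_linear([481.5,-322,115],o,v=100)
print(r.read_ft_force())
r.set_gripper(49,6); r.dwell(.2)
print(r.read_time(),r.read_width(),r.read_finger_force(),r.read_ft_force(),r.read_eef_pos())
d=cap("wrist"); cv2.imwrite("pics/w2.png",cv2.resize(d["frame"],(800,600)))
```

```text
[-0.99092518 -0.77710706  0.42148359]
4.65 49.325846731565555 4.722814857959747 [0.00214099 0.5944475  0.45598435] [ 481.51085718 -321.96658753  115.01085528]
```

View pics/w2.png

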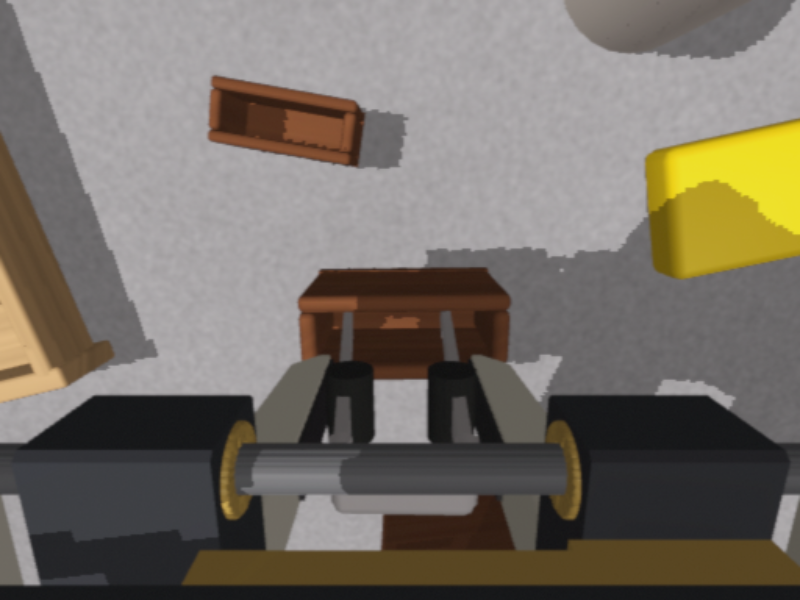

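The rolls at (350,400) and (452,400) lie between the fingers and the width is 49.3. The grip is good, so I lift and go near the vial.

Run:
```python
from h import *
import pickle
yaw=np.radians(-10.2)
r.move_linear([481.5,-322,310],v=120); r.dwell(.3)
print(r.read_time(),r.read_width(),r.read_finger_force(),r.read_ft_force())
r.move_linear([480,27,310],[np.pi,0,np.radians(3.3)],v=150); r.dwell(.4)
print(r.read_time(),r.read_width(),r.read_finger_force(),r.read_ft_force())
d=cap("wrist"); pickle.dump(d,open("w3.pkl","wb")); cv2.imwrite("pics/w3.png",cv2.resize(d["frame"],(800,600)))
s=cap("scene"); pickle.dump(s,open("s3.pkl","wb")); cv2.imwrite("pics/s3.png",cv2.resize(s["frame"],(800,600)))
```

```text
6.775 49.47322647443901 2.8301281481981277 [-0.19073301  0.10555831 -0.72568423]
9.65 48.78897758401105 2.8301242366433144 [-1.05348705  0.6154721  -1.05083627]
```

View pics/w3.png

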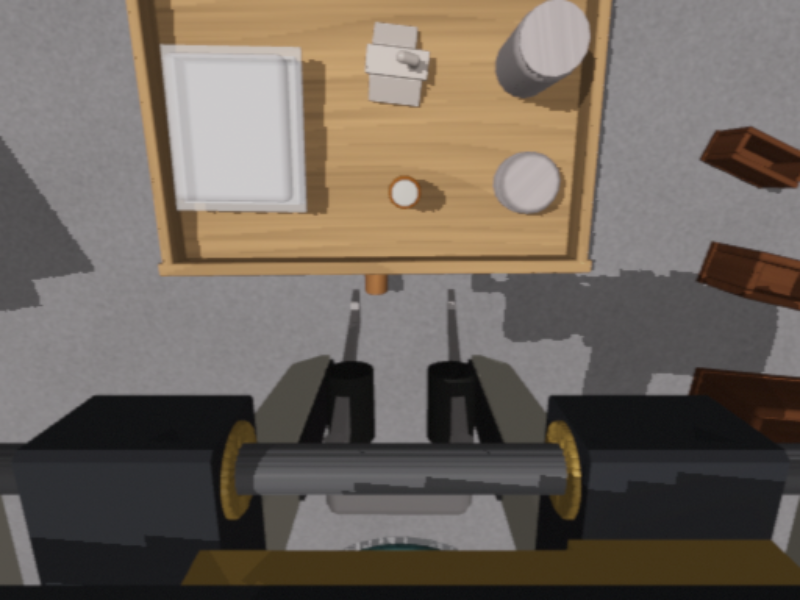

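View pics/s3.png

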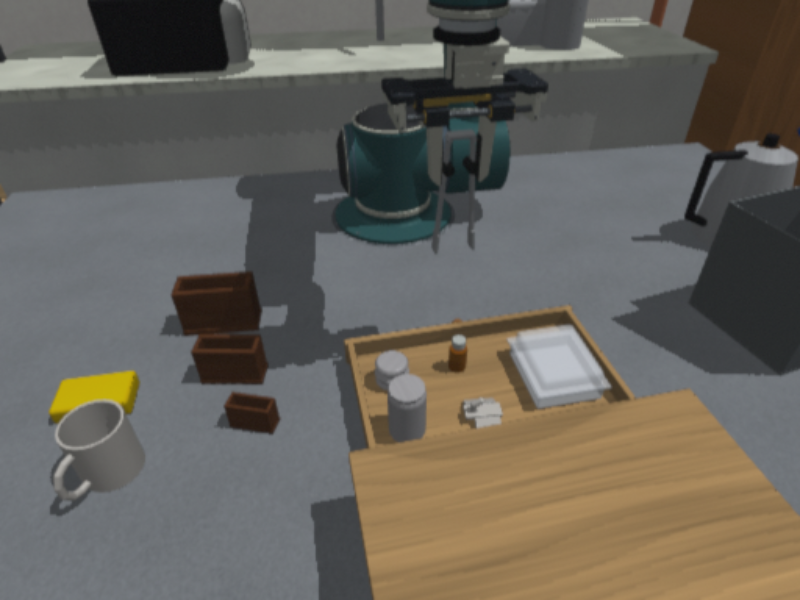

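The wrist view shows the vial's cap at (404,192) and the tong tips at (355,300) and (452,300). The scene view shows the tongs hanging upright in the gripper with the empty stand at (230,358). I locate the cap and tips by rays.

Run:
```python
from h import *
import pickle
d=pickle.load(open("w3.pkl","rb")); k=1/1.5625
sub=d["frame"][105:140,240:278].astype(int)
m=(sub.min(2)>165).astype(np.uint8); n,l,st,c=cv2.connectedComponentsWithStats(m); i=1+np.argmax(st[1:,4])
u,v=c[i][0]+240,c[i][1]+105
print("cap",u/k,v/k,st[i],onz(d,u,v,79))
for p in((355,292),(452,292),(355,307),(452,307)):
    print("tip",[onz(d,p[0]*k,p[1]*k,z).round(1).tolist() for z in(203,)])
print(r.read_eef_pos(),r.read_tcp_rot()); print("expected origin px",np.array(proj(d,(480,27,203)))/k)
s=pickle.load(open("s3.pkl","rb"))
for z in (203,): print(np.array(proj(s,(480,27,z)))/k, np.array(proj(s,(480,27,374)))/k)
```

```text
cap 403.84951117318434 192.2224162011173 [ 12  11  14  15 179] [540.61083887  28.4626983   79.        ]
tip [[486.0, 54.7, 203.0]]
tip [[489.3, -1.9, 203.0]]
tip [[477.0, 54.4, 203.0]]
tip [[480.2, -2.6, 203.0]]
[480.00131694  26.96240951 310.01346368] [ 3.14154777e+00 -2.83939260e-05  5.75491274e-02]
expected origin px [401.7496548  304.59649012]
[453.61012205 248.16397844] [460.29924112 133.2397264 ]
```

Cap at (540.6, 28.5), as expected. The tips are centred on the tool to within 1 mm, so I move over and descend.

Run:
```python
from h import *
r.move_linear([540.5,28.6,300],v=120); r.dwell(.2); a=np.array(r.read_ft_force())
r.move_linear([540.5,28.6,200],v=100); r.move_linear([540.5,28.6,136],v=50); r.dwell(.2)
print(r.read_time(),r.read_width(),r.read_finger_force(),np.array(r.read_ft_force())-a,r.read_eef_pos())
d=cap("wrist"); s=cap("scene")
im=np.hstack([cv2.resize(d["frame"][150:342,130:386],(400,300)),cv2.resize(s["frame"][120:270,200:400],(400,300))])
cv2.imwrite("pics/c4.png",im)
```

```text
13.3917 49.15193728810215 2.8303588181734085 [ 0.21255581 -0.36107029 -0.30011014] [540.56479147  28.61563619 136.18542556]
```

View pics/c4.png

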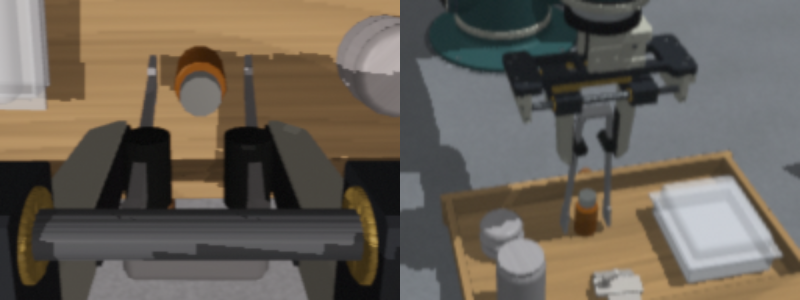

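The vial at crop (200,85) stands centred between the tips at (152,70) and (249,70). I close gently.

Run:
```python
from h import *
for w,f in((47,6),(46,6),(45,6),(44.3,6),(42,9),(42,12)):
    r.set_gripper(w,f); r.dwell(.15); print(w,f,r.read_width(),r.read_finger_force(),r.read_ft_force())
print(r.read_time())
d=cap("wrist"); 
r.move_linear([540.5,28.6,166],v=50); r.dwell(.3)
e=cap("wrist"); s=cap("scene"); print(r.read_time(),r.read_width(),r.read_finger_force(),r.read_ft_force())
im=np.hstack([cv2.resize(x,(266,200)) for x in(d["frame"][150:342,130:386],e["frame"][150:342,130:386])]+[cv2.resize(s["frame"][120:270,200:400],(266,200))])
cv2.imwrite("pics/c5.png",im)
```

```text
47 6 47.012762038472765 3.334338180720806 [ 0.0854722  -0.1987458  -1.27274844]
46 6 46.17296019509102 3.5761861503124237 [ 0.03990754 -0.07891248 -0.56628519]
45 6 45.30801398693593 3.8188786804676056 [ 0.06820142  0.0274195  -1.27996216]
44.3 6 44.59081999743934 3.989280089735985 [ 0.03315839  0.28889694 -0.49297615]
42 9 43.61184076682381 8.995816111564636 [-0.13410456  0.67556167 -1.26007514]
42 12 43.56536623124292 11.995294243097305 [ 0.10144569  0.01869117 -1.30262142]
15.7667
16.9667 43.606042137315626 11.995452493429184 [-0.04708935 -0.69744782 -1.37585246]
```

View pics/c5.png

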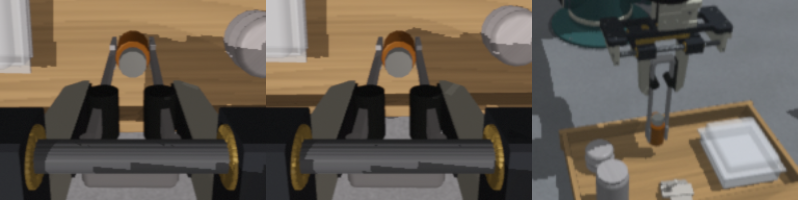

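The vial at (398,60) stayed fixed between the jaws while the tray receded, so it is lifted and upright. I raise it well clear.

Run:
```python
from h import *
r.move_linear([540.5,28.6,290],v=60); r.dwell(.8)
e=cap("wrist"); s=cap("scene"); print(r.read_time(),r.read_width(),r.read_finger_force(),r.read_ft_force(),r.read_eef_pos())
im=np.hstack([cv2.resize(e["frame"][150:342,130:386],(400,300)),cv2.resize(s["frame"][70:220,200:400],(400,300))])
cv2.imwrite("pics/c6.png",im)
```

```text
20.0833 43.399884176854776 11.995377391576767 [-0.27704575  0.53604276 -1.26844579] [540.5064005   28.61811141 289.97608123]
```

View pics/c6.png

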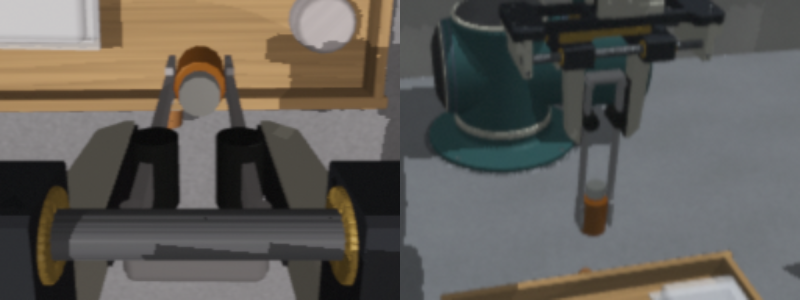

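The vial is held upright at (595,210) in the right crop, about 150 mm above the tray floor and with a steady grip, so I hand in.

```bash
python3 -c "
from h import *
print(close_job())"
```

```text
the job is handed in; nothing more can be done
None
```

I took the tongs from their stand, lifted the vial upright about 150 mm above the tray floor with about 12 N on each roll, and handed the job in with it still held there; no verdict came back.

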